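# Put the radio station on its dummy load and earth the aerial

## Task

Make the radio station ready for a bench test: first push the antenna selector's pointer arm round with a fingertip until it points squarely at the finned dummy load, then push the copper earthing arm on the other box round into its clip, fully home. Only push the arms, do not pull them up off their spindles; leave the mouse, microphone, glass and adapter alone, and finish clear of everything.

Things in the scene. Friction and masses are not known exactly. Their poses are not given: they have to be found in the camera images.
- selector (a joint): Angle of the selector's pointer arm about its upright axis. 0: points along the selector box's own -x (towards the robot, box yaw up to 0.4 either way); grows anticlockwise from above; stops at -2.6 and 2.6. Starts within 0.6 of 0. Ports at -2.2, -1.3, 1.3 and 2.2; which part is on which port varies. Friction 0.12 N m, no detents: stays where it is left.
- selector_axis (a point): Point on the selector's axis at mid-height of the arm (z = 64 mm): centre of the top (z = 45 mm) of a fixed grey metal box, 190 x 250 x 45 mm. Its x and y axes are the box's.
- selector_tip (a point): Pointed tip of the selector's black bar-shaped arm with a white line on top, 70 mm from the axis, at mid-height (z = 64 mm). Its x axis points outwards along the arm. Bar 12 mm wide, 18 mm high, from 10 to 28 mm above the box top (z = 55 to 73 mm); hub 32 mm across, top 36 mm above the box. The arm only sits on its spindle, held down by its weight and a light spring (3 N), and lifts if pulled up.
- dummy_load: The dummy load: a fat aluminium cylinder with five round cooling fins, 40 mm across, 51 mm high, the largest part round the selector; screwed on one of the four ports of the selector box, cannot come off; origin on its axis at its underside, on the box top (z = 45 mm), 100 mm from the selector's axis.
- plug: Slim plug with a black rubber sleeve, 20 mm across, 40 mm high; screwed on one of the four ports of the selector box, cannot come off; origin on its axis at its underside, on the box top (z = 45 mm), 100 mm from the selector's axis.
- blank_cap: Low steel blanking cap, 24 mm across, 12 mm high; screwed on one of the four ports of the selector box, cannot come off; origin on its axis at its underside, on the box top (z = 45 mm), 100 mm from the selector's axis.
- tee: Steel T-shaped connector, 34 mm high, its cross-bar 44 mm long and 16 mm thick along the box's y; screwed on one of the four ports of the selector box, cannot come off; origin on its axis at its underside, on the box top (z = 45 mm), 100 mm from the selector's axis.
- earth (a joint): Angle of the earthing arm about its upright axis. 0: open, along the earthing box's own -x (towards the robot, box yaw up to 0.4 either way); grows clockwise from above; 1.57: fully home, along the box's own +y, against its end stop. Starts between 0 and 0.35. Friction 0.12 N m: stays where it is left.
- earth_axis (a point): Point on the earthing arm's axis at mid-height of the arm (z = 64 mm). Its x and y axes are those of the fixed earthing box, a dark block 150 x 150 x 45 mm with a black top (z = 45 mm); the axis stands 40 mm towards +x and 45 mm towards -y from the middle of the box.
- earth_clip (a point): Middle of the copper clip at the arm's home place, 89 mm along the earthing box's +y from the axis, at z = 64 mm; axes of the box. The clip is 30 mm long in y: a foot 4 mm high and, on the far (+x) side, an upright cheek 8 mm thick, 26 mm high, its face 11 mm from this point. Open on the side the arm comes from.
- earth_tip (a point): Square end of the earthing arm, a plain copper bar 12 mm wide and 18 mm high, from 10 to 28 mm above the box top (z = 55 to 73 mm), 100 mm from its axis, at mid-height (z = 64 mm). Its x axis points outwards along the arm. Hub 28 mm across, 34 mm high. It lifts off its spindle if pulled up, like the selector's arm.
- mouse: Grey computer mouse, 100 x 58 x 34 mm, loose, stands by; origin at its underside.
- microphone: Black hand microphone lying flat, 85 x 64 x 28 mm, loose, stands by; origin at its underside.
- glass: Empty drinking glass, 68 mm across, 100 mm high, loose, stands by; origin at its underside.
- adapter: Small steel and brass coaxial adapter standing upright, 22 mm across, 42 mm high, loose, stands by; origin at its underside.

How it is judged (in metres and radians):
On the way, in this order (a step that is already met when the one before it is completed fails the run):
1. the selector's arm points at the dummy load, while the earthing arm is still open (y of dummy_load in the frame of selector_tip between -0.018 and 0.018 m and x of dummy_load in the frame of selector_tip above 0 m and velocity of joint selector between -0.1 and 0.1 rad/s and value of joint earth below 0.6 rad), for 0.2 s.
2. the earthing arm is fully home in its clip (value of joint earth above 1.42 rad), for 0.2 s.
At the end, for the whole second after the job is handed in: The selector's arm, at rest, points at the dummy load (the load's axis within 18 mm of the line of the arm, ahead of its tip), and the earthing arm rests within 0.15 rad of its end stop (joint above 1.42). The selector was set first, while the earthing arm was still open (joint below 0.6) (y of dummy_load in the frame of selector_tip between -0.018 and 0.018 m and x of dummy_load in the frame of selector_tip above 0 m and value of joint earth above 1.42 rad and velocity of joint selector between -0.1 and 0.1 rad/s and velocity of joint earth between -0.1 and 0.1 rad/s); the robot touches nothing.
It fails at once if the selector's arm is lifted off its spindle (8 mm) (height (world z) of selector_tip above 0.072 m).
It fails at once if the earthing arm is lifted off its spindle (8 mm) (height (world z) of earth_tip above 0.072 m).
It fails at once if the mouse, microphone, glass or adapter is moved by more than 20 mm (distance of any of mouse, microphone, glass, adapter from where it was at the start of the episode above 0.02 m).
It also fails if it takes over 61 s, if anything falls off the work surface, if the arm or the gripper's body presses on something with over 40 N, if the wrist force passes 120 N, or if a joint passes its speed limit or range.

## Robot

A 6-joint arm with a two-finger parallel gripper is mounted at the origin on the work surface. World frame = base frame: x ahead of the robot, y to its left, z up, the work surface at z = 0. Lengths are in mm, angles in degrees, forces in N, time in s.
With the tool pointing down it reaches from about 325 to 775 mm from the base axis. Payload 5.5 kg.
Tool frame: the origin (TCP) lies midway between the tips of the shut fingers; the grasp point (between the pads) lies 19 mm behind it (robot.pinch_z is the distance from the TCP to the grasp point, in mm); z points along the fingers, y is the line along which they close (so a half turn about z gives the same grasp; the last joint's range is limited). The gripper opens to 88 mm and grips with 3 to 60 N. Pads are 20 mm wide; open, the fingers measure 115 mm over their backs; the gripper's body (75 mm by 178 mm) begins 61 mm behind the grasp point.
Start: joints at [66.48, 5.22, 70.514, -0, 104.267, -3.249], TCP at [207.884, 562.85, 222.631] pointing down, gripper open.
Joint ranges: [-164.24, 164.24], [-49.07, 125.15], [9.68, 141.18], [-86.29, 266.29], [3.28, 154.24], [-151.56, 151.56]. Speed limits (degrees/s): [147.25, 147.25, 172.46, 180, 180, 180].

## Interface

Orientations are given as [roll, pitch, yaw] about the fixed x, y, z axes, in that order (R = Rz(yaw) Ry(pitch) Rx(roll)).
In Python, from station import sensors, vision, order, robot gives the robot as it stands.
- The arm moves only by the shell command python3 -m handwheel 'ROWS'. ROWS is JSON, one flat list of numbers, 5 for each row, row after row: the finger opening in mm, from 0 to 87.8, then the shift along the tool's x, y, z in mm, then the turn about the tool's z in rad. In form: [gripper, dx, dy, dz, yaw, gripper, dx, dy, dz, yaw, ...]. A call has 1 to 12 rows; each row is the pose to reach, as a shift and turn from the pose commanded when the call began, along the tool's axes at that moment; what a row does not reach only later rows make up. A row lasts 1/12 s, in which the tool goes at most 41.7 mm and 7.16 degrees, less where a joint would pass 70% of its speed; a pose out of reach is approached as far as the arm can. A call with a gripper value outside its range is refused whole. The fingers move at their own pace and stop on an object; the grip force is fixed at half the most. Time passes only in rows, so rows that repeat a pose let the fingers close. It gives the time, the measured TCP pose, the force, the opening and the grip force at its end, in the units of the state.
- sensors.read_state(): the state, without advancing time (a new reading comes with each control period).
- vision.read_camera(name): name is "side" or "top"; returns (picture, depth): 480x640x3 uint8, red, green, blue; 480x640 float32, mm along the optical axis (not along the pixel's ray), 0 where there is no reading.
- vision.calibration(name): a dict with "fov_y" (degrees; the focal length in pixels is half the picture's height over the tangent of half this angle, whatever the lens; pixels are square), "cx", "cy" (the principal point, pixels), "dist_coeffs" ([k1, k2, p1, p2, k3] as OpenCV has them; the pictures are not rectified), "rvec" (rotation vector, rad) and "tvec" (3), from world to camera coordinates, as OpenCV has them. Camera axes: x right, y down, z forward; pixel columns grow to the right and rows downward; lengths in mm; the calibration is good to about 2 mm. A picture is of the moment at which its call begins. calibration takes no time and is no camera call.
- order.close_job(): hands the job in; it is judged then, once.
The state is a dict: "clock": time; "joints": joint angles; "qd": joint speeds; "tau": joint torques, N m; "tcp_pos": TCP position; "eef_rot": TCP orientation; "wrist_force": force on the tool from outside, world axes, zero at the start; "moment": the same for the moment, N m; "gripper_width": opening from 0.0 (shut) to 1.0 (fully open); "finger_force": force on a finger pad.
Only numpy, scipy, OpenCV 4.12 (cv2) and the standard library are available. Lean on these libraries where they do the work, as an engineer would, in place of code of your own. Each camera call takes 0.05 s, during which the arm holds its last target. There are 200 camera calls.

## Working session

There is one attempt and no reset: what is moved stays moved. The work goes in short steps, Python scripts to look and compute and a shell command to move; the robot and the scene stay as the last step left them, time stands still between calls to the robot, and variables do not carry over. Pictures are saved under pics/ and viewed, at most 10 in all, crops included, and the job is handed in when it is done.

```bash
mkdir -p pics; ls; cat > h.py <<'E'
import numpy as np, cv2
from station import sensors, vision, order, robot
def K(n):
    c=vision.calibration(n); f=240/np.tan(np.radians(c["fov_y"])/2)
    return np.array([[f,0,c["cx"]],[0,f,c["cy"]],[0,0,1.]]),np.array(c["dist_coeffs"],float),np.array(c["rvec"],float),np.array(c["tvec"],float).reshape(3,1)
def atz(n,uv,z):
    "pixels -> world points on plane z"
    k,d,r,t=K(n); R=cv2.Rodrigues(r)[0]
    p=cv2.undistortPoints(np.array(uv,float).reshape(-1,1,2),k,d).reshape(-1,2)
    C=(-R.T@t).ravel(); D=np.c_[p,np.ones(len(p))]@R
    return C+D*((z-C[2])/D[:,2])[:,None]
def snap(n,f):
    p,d=vision.read_camera(n); cv2.imwrite(f,p[:,:,::-1]); np.save(f[:-4]+'.npy',d); return p,d
E
python3 -c "
from h import *
snap('top','pics/t0.png');snap('side','pics/s0.png')
for n in('top','side'):
  k,d,r,t=K(n);print(n,k[0,0],(-cv2.Rodrigues(r)[0].T@t).ravel())
s=sensors.read_state();print(s['tcp_pos'],s['eef_rot'],s['clock'])"
```

```text
pics
top 490.3368861128137 [ 446.07979006  -15.46111971 1104.53301597]
side 511.4385347690252 [  458.33967771 -1173.85377081   933.13109273]
[207.78215708 562.59147491 221.60283964] [-1.79898047e+02 -6.40998919e-03  1.59726951e+02] 0.1
```

View pics/t0.png

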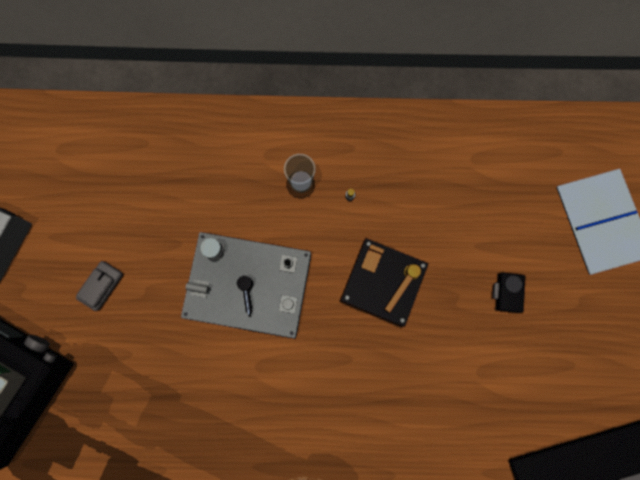

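View pics/s0.png

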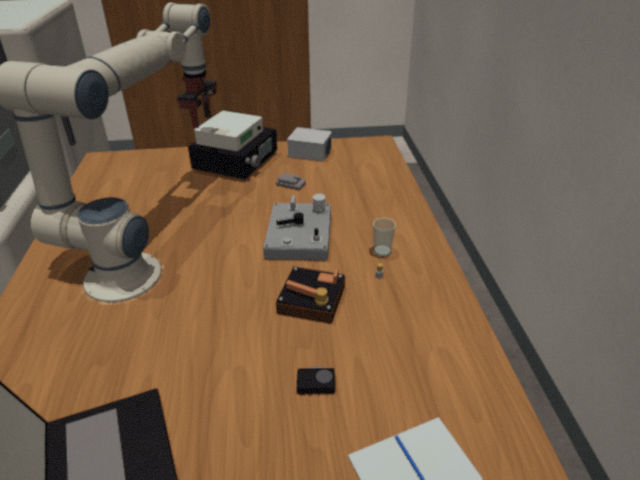

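```bash
python3 -c "
from h import *
p=cv2.imread('pics/t0.png')[225:345,175:435]
p=cv2.convertScaleAbs(cv2.resize(p,None,fx=3,fy=3,interpolation=cv2.INTER_CUBIC),alpha=1.8)
cv2.imwrite('pics/c0.png',p)"
```

```text
(no output)
```

View pics/c0.png

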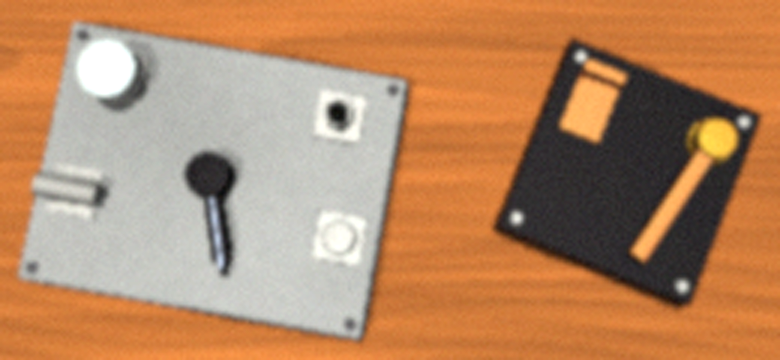

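```bash
python3 -c "
from h import *
f=lambda q,z:atz('top',np.array(q)/3+[175-1/3,225-1/3],z)[:,:2]
S=f([(75,22),(409,80),(362,338),(20,276)],45);E=f([(573,40),(760,115),(687,307),(497,230)],45)
for n,B,h,zh,t in(('sel',S,(210,175),81,(222,270)),('ear',E,(716,138),79,(641,256))):
  x=(B[0]+B[1]-B[2]-B[3])/2;y=(B[0]+B[3]-B[1]-B[2])/2
  H=f([h],zh)[0];T=f([t],73)[0];d=T-H
  print(n,'c',B.mean(0),'size',np.hypot(*x),np.hypot(*y),'yaw',np.degrees(np.arctan2(x[1],x[0])),np.degrees(np.arctan2(-y[0],y[1])),'hub',H,'tip',T,'r',np.hypot(*d),'dir',np.degrees(np.arctan2(d[1],d[0])))
D=f([(107,70)],96)[0];print('load',D,'clip',f([(583,115)],49))
print('glass,adapter',atz('top',[(300,180),(350,197)],0)[:,:2])
"
```

```text
sel c [515.29153399 137.23758542] size 186.31580926698706 247.16069114004208 yaw -8.793529205284443 -8.826178921152945 hub [514.28814391 136.70192551] tip [449.3443253  126.62972776] r 65.72023085117867 dir -171.18417895792695
ear c [ 525.4184194 -159.2084779] size 148.3828338010106 144.88457931443102 yaw -21.14636370214697 -20.86362458166178 hub [ 547.83147596 -215.17319846] tip [ 465.15837517 -163.60725364] r 97.43658582831219 dir 148.046846951455
load [584.26110004 208.76442959] clip [[ 565.33636988 -125.42015464]]
glass,adapter [[761.29822739  30.82944941]
 [723.28795355 -85.79383467]]
```

```bash
cat >> h.py <<'E'
def rel(targets):
    "world (x,y,z,yaw deg) -> tool-frame dx,dy,dz,turn from now"
    s=sensors.read_state(); p=np.array(s['tcp_pos']); y0=s['eef_rot'][2]; a=np.radians(y0)
    print('clock',s['clock'],'p',p.round(1),'yaw',round(y0,1),'F',np.round(s['wrist_force'],1))
    for x,y,z,w in targets:
        e=np.array([x,y,z])-p
        print([round(v,1) for v in (e[0]*np.cos(a)+e[1]*np.sin(a), e[0]*np.sin(a)-e[1]*np.cos(a), -e[2])], round(-np.radians((w-y0+180)%360-180),3))
def orb(ax,th,r,n,z,yaw):
    "point at radius r along arm direction th, n mm to its anticlockwise side"
    t=np.radians(th); return ax[0]+r*np.cos(t)-n*np.sin(t), ax[1]+r*np.sin(t)+n*np.cos(t), z, yaw
SEL=(514.8,137.); EAR=(547.8,-215.2)
E
python3 -c "
from h import *
rel([(208,563,280,159.7),orb(SEL,188.8,42,34,200,188.8)])"
```

```text
clock 0.1 p [207.8 562.6 221.6] yaw 159.7 F [ 0.3 -2.   0.5]
[np.float64(-0.1), np.float64(0.5), np.float64(-58.4)] 0.0
[np.float64(-415.3), np.float64(-343.0), np.float64(21.6)] -0.507
```

```bash
python3 -m handwheel '[0,0,0,-30,0, 0,0,0,-58,0, 0,-30,-25,-58,-0.1, 0,-415,-343,-58,-0.507, 0,-415,-343,-58,-0.507, 0,-415,-343,-58,-0.507, 0,-415,-343,-58,-0.507, 0,-415,-343,-58,-0.507, 0,-415,-343,-58,-0.507, 0,-415,-343,-58,-0.507, 0,-415,-343,-58,-0.507, 0,-415,-343,-58,-0.507]'
python3 -c "
from h import *
rel([orb(SEL,188.8,42,34,110,188.8)])"
```

```text
clock: 1.1
tcp_pos: [413.1, 208.3, 280.4]
eef_rot: [-180.0, -0.0, -171.2]
wrist_force: [0.2, 1.2, -0.1]
gripper_width: 0.124
finger_force: 0.0
clock 1.1 p [413.1 208.3 280.4] yaw -171.2 F [ 0.2  1.2 -0.1]
[np.float64(-47.6), np.float64(-120.0), np.float64(170.4)] -0.0
```

```bash
python3 -m handwheel '[0,-48,-120,0,0, 0,-48,-120,0,0, 0,-48,-120,0,0, 0,-48,-120,40,0, 0,-48,-120,80,0, 0,-48,-120,120,0, 0,-48,-120,150,0, 0,-48,-120,170,0, 0,-48,-120,170,0, 0,-48,-120,170,0]'
python3 -c "
from h import *
rel([orb(SEL,188.8,42,34,60,188.8)])
snap('top','pics/t1.png');p,d=snap('side','pics/s1.png')
a=cv2.imread('pics/t1.png')[225:345,175:315];b=cv2.imread('pics/s1.png')[160:280,240:380]
cv2.imwrite('pics/c1.png',cv2.convertScaleAbs(cv2.resize(np.hstack([a,b]),None,fx=2.8,fy=2.8,interpolation=cv2.INTER_CUBIC),alpha=1.7))"
```

```text
clock: 1.93
tcp_pos: [477.7, 98.9, 109.7]
eef_rot: [180.0, -0.2, -171.2]
wrist_force: [0.5, 0.1, -0.4]
gripper_width: 0.002
finger_force: 0.0
clock 1.9333 p [477.7  98.9 109.7] yaw -171.2 F [ 0.5  0.1 -0.4]
[np.float64(-0.5), np.float64(-2.0), np.float64(49.7)] -0.0
```

View pics/c1.png

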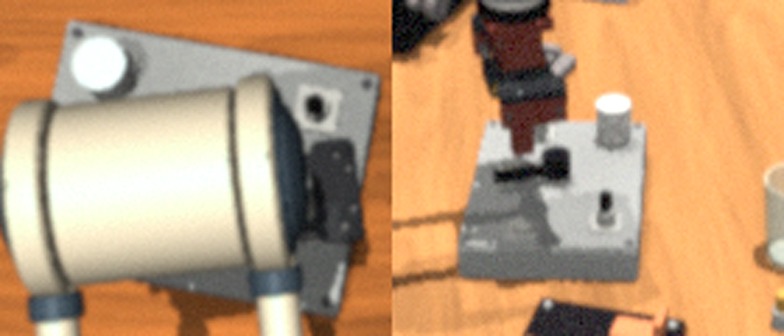

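```bash
python3 -m handwheel '[0,0,-2,25,0, 0,0,-2,50,0, 0,0,-2,50,0, 0,0,-6,50,0, 0,0,-10,50,0, 0,0,-14,50,0, 0,0,-14,50,0]'
python3 -c "
from h import *
rel([orb(SEL,t,42,20,60,t) for t in np.linspace(184,129,12)])"
```

```text
clock: 2.62
tcp_pos: [481.9, 84.5, 62.8]
eef_rot: [-180.0, 0.2, -171.3]
wrist_force: [0.3, -0.8, -0.0]
gripper_width: 0.005
finger_force: 0.0
clock 2.6167 p [481.9  84.5  62.8] yaw -171.3 F [ 0.3 -0.8 -0. ]
[np.float64(3.0), np.float64(30.5), np.float64(2.8)] 0.083
[np.float64(4.3), np.float64(34.3), np.float64(2.8)] 0.17
[np.float64(5.2), np.float64(38.3), np.float64(2.8)] 0.257
[np.float64(5.8), np.float64(42.3), np.float64(2.8)] 0.344
[np.float64(6.0), np.float64(46.3), np.float64(2.8)] 0.432
[np.float64(5.9), np.float64(50.4), np.float64(2.8)] 0.519
[np.float64(5.4), np.float64(54.4), np.float64(2.8)] 0.606
[np.float64(4.6), np.float64(58.4), np.float64(2.8)] 0.694
[np.float64(3.4), np.float64(62.3), np.float64(2.8)] 0.781
[np.float64(1.9), np.float64(66.0), np.float64(2.8)] 0.868
[np.float64(0.1), np.float64(69.7), np.float64(2.8)] 0.955
[np.float64(-2.0), np.float64(73.1), np.float64(2.8)] 1.043
```

```bash
python3 -m handwheel '[0,0,14,3,0, 0,2,24,3,0, 0,3,30.5,3,0.083, 0,4.3,34.3,3,0.17, 0,5.2,38.3,3,0.257, 0,5.8,42.3,3,0.344, 0,6,46.3,3,0.432, 0,5.9,50.4,3,0.519, 0,5.4,54.4,3,0.606, 0,4.6,58.4,3,0.694, 0,3.4,62.3,3,0.781, 0,1.9,66,3,0.868]'
python3 -c "
from h import *
rel([orb(SEL,t,42,20,60,t) for t in np.linspace(129,74,12)])"
```

```text
clock: 3.62
tcp_pos: [467.8, 150.3, 58.1]
eef_rot: [-179.9, -0.0, 138.8]
wrist_force: [-3.3, -1.9, 1.8]
gripper_width: 0.003
finger_force: 1.5
clock 3.6167 p [467.8 150.3  58.1] yaw 138.8 F [-3.3 -1.9  1.8]
[np.float64(0.7), np.float64(8.3), np.float64(-1.9)] 0.172
[np.float64(1.6), np.float64(12.3), np.float64(-1.9)] 0.259
[np.float64(2.2), np.float64(16.3), np.float64(-1.9)] 0.346
[np.float64(2.4), np.float64(20.4), np.float64(-1.9)] 0.433
[np.float64(2.3), np.float64(24.4), np.float64(-1.9)] 0.521
[np.float64(1.8), np.float64(28.5), np.float64(-1.9)] 0.608
[np.float64(1.0), np.float64(32.4), np.float64(-1.9)] 0.695
[np.float64(-0.2), np.float64(36.3), np.float64(-1.9)] 0.782
[np.float64(-1.7), np.float64(40.1), np.float64(-1.9)] 0.87
[np.float64(-3.6), np.float64(43.7), np.float64(-1.9)] 0.957
[np.float64(-5.7), np.float64(47.1), np.float64(-1.9)] 1.044
[np.float64(-8.1), np.float64(50.4), np.float64(-1.9)] 1.131
```

```bash
python3 -m handwheel '[0,0.5,4.5,-1.5,0.085, 0,0.7,8.3,-1.5,0.172, 0,1.6,12.3,-1.5,0.259, 0,2.2,16.3,-1.5,0.346, 0,2.4,20.4,-1.5,0.433, 0,2.3,24.4,-1.5,0.521, 0,1.8,28.5,-1.5,0.608, 0,1,32.4,-1.5,0.695, 0,-0.2,36.3,-1.5,0.782, 0,-1.7,40.1,-1.5,0.87, 0,-3.6,43.7,-1.5,0.957, 0,-5.7,47.1,-1.5,1.044]'
python3 -c "
from h import *
rel([orb(SEL,t,42,20,60,t) for t in (75,70,65,60,55,52)])
snap('top','pics/t2.png');p,d=snap('side','pics/s2.png')
a=cv2.imread('pics/t2.png')[225:345,175:315];b=cv2.imread('pics/s2.png')[160:280,240:380]
cv2.imwrite('pics/c2.png',cv2.convertScaleAbs(cv2.resize(np.hstack([a,b]),None,fx=2.8,fy=2.8,interpolation=cv2.INTER_CUBIC),alpha=1.7))"
```

```text
clock: 4.62
tcp_pos: [503.0, 183.3, 59.4]
eef_rot: [-179.9, -0.1, 79.1]
wrist_force: [-2.7, 1.8, -0.4]
gripper_width: 0.005
finger_force: 1.6
clock 4.6167 p [503.  183.3  59.4] yaw 79.1 F [-2.7  1.8 -0.4]
[np.float64(0.1), np.float64(3.4), np.float64(-0.6)] 0.071
[np.float64(1.4), np.float64(7.3), np.float64(-0.6)] 0.158
[np.float64(2.4), np.float64(11.2), np.float64(-0.6)] 0.245
[np.float64(3.0), np.float64(15.2), np.float64(-0.6)] 0.333
[np.float64(3.3), np.float64(19.3), np.float64(-0.6)] 0.42
[np.float64(3.3), np.float64(21.7), np.float64(-0.6)] 0.472
```

View pics/c2.png

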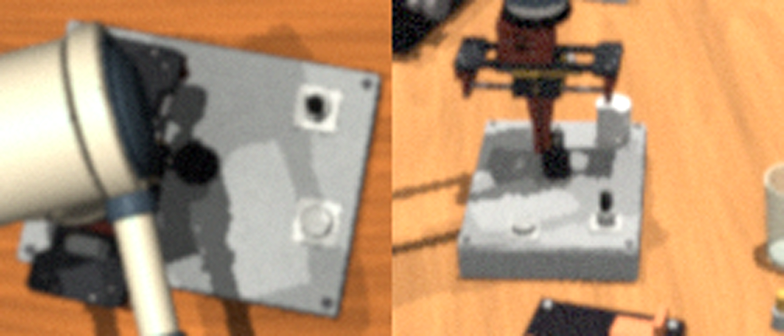

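```bash
python3 -m handwheel '[0,0.1,3.4,-0.6,0.07, 0,1.4,7.3,-0.6,0.158, 0,2.4,11.2,-0.6,0.245, 0,3,15.2,-0.6,0.333, 0,3.3,19.3,-0.6,0.42, 0,3.3,21.7,-0.6,0.472, 0,3.3,23.3,-0.6,0.507, 0,3.3,23.3,-0.6,0.507, 0,3.3,23.3,-0.6,0.507]'
python3 -c "
from h import *
rel([orb(SEL,48,42,20,60,48),orb(SEL,48,42,45,60,48)])"
```

```text
clock: 5.47
tcp_pos: [527.0, 181.0, 59.8]
eef_rot: [-180.0, 0.0, 50.4]
wrist_force: [-0.5, 1.0, -0.6]
gripper_width: 0.005
finger_force: 1.0
clock 5.4667 p [527.  181.   59.8] yaw 50.4 F [-0.5  1.  -0.6]
[np.float64(1.1), np.float64(0.4), np.float64(-0.2)] 0.041
[np.float64(2.2), np.float64(-24.6), np.float64(-0.2)] 0.041
```

```bash
python3 -m handwheel '[0,0,-5,0,0, 0,0,-12,0,0, 0,0,-12,0,0, 0,0,-12,-35,0, 0,0,-12,-70,0, 0,0,-12,-105,0, 0,0,-12,-140,0, 0,0,-12,-140,0, 0,0,-12,-140,0]'
python3 -c "
from h import *
rel([orb(EAR,148,60,36,200,148)])"
```

```text
clock: 6.22
tcp_pos: [519.3, 188.9, 203.3]
eef_rot: [179.8, -0.3, 50.2]
wrist_force: [0.1, -0.1, -0.9]
gripper_width: 0.007
finger_force: 0.0
clock 6.2167 p [519.3 188.9 203.3] yaw 50.2 F [ 0.1 -0.1 -0.9]
[np.float64(-336.2), np.float64(225.9), np.float64(3.3)] -1.707
```

```bash
python3 -m handwheel '[0,-336,226,0,-1.707, 0,-336,226,0,-1.707, 0,-336,226,0,-1.707, 0,-336,226,0,-1.707, 0,-336,226,0,-1.707, 0,-336,226,0,-1.707, 0,-336,226,0,-1.707, 0,-336,226,0,-1.707, 0,-336,226,0,-1.707, 0,-336,226,0,-1.707, 0,-336,226,0,-1.707, 0,-336,226,0,-1.707]'
python3 -c "
from h import *
rel([orb(EAR,148,60,36,110,148),orb(EAR,148,60,36,60,148)])
snap('top','pics/t3.png');snap('side','pics/s3.png')
a=cv2.imread('pics/t3.png')[225:345,175:435]
cv2.imwrite('pics/c3.png',cv2.convertScaleAbs(cv2.resize(a,None,fx=3,fy=3,interpolation=cv2.INTER_CUBIC),alpha=1.8))"
```

```text
clock: 7.22
tcp_pos: [474.7, -219.0, 197.2]
eef_rot: [-179.8, -0.1, 128.5]
wrist_force: [1.1, -0.1, -0.7]
gripper_width: 0.003
finger_force: 0.0
clock 7.2167 p [ 474.7 -219.   197.2] yaw 128.5 F [ 1.1 -0.1 -0.7]
[np.float64(2.0), np.float64(5.6), np.float64(87.2)] -0.34
[np.float64(2.0), np.float64(5.6), np.float64(137.2)] -0.34
```

View pics/c3.png

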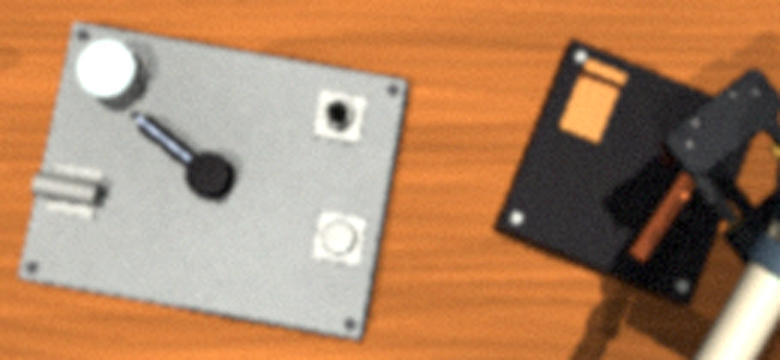

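```bash
python3 -c "
from h import *
f=lambda q,z:atz('top',np.array(q)/3+[175-1/3,225-1/3],z)[0,:2]
H=f([(210,175)],81);T=f([(136,115)],73);L=f([(107,70)],96)
for h in (H,np.array(SEL)):
  d=T-h;d/=np.hypot(*d);print(np.degrees(np.arctan2(d[1],d[0])),d[0]*(L-T)[1]-d[1]*(L-T)[0])"
```

```text
52.927231435539625 -12.388003490719706
53.11862413714422 -12.490371422759312
```

```bash
python3 -c "
from h import *
rel([orb(SEL,53,42,30,200,47)])"
```

```text
clock 7.3167 p [ 475.6 -215.3  197.6] yaw 128.4 F [-0.6  0.2  0. ]
[np.float64(291.3), np.float64(282.6), np.float64(-2.4)] 1.421
```

```bash
python3 -m handwheel '[0,291,283,0,1.42, 0,291,283,0,1.42, 0,291,283,0,1.42, 0,291,283,0,1.42, 0,291,283,0,1.42, 0,291,283,0,1.42, 0,291,283,0,1.42, 0,291,283,0,1.42, 0,291,283,0,1.42, 0,291,283,0,1.42, 0,291,283,0,1.42, 0,291,283,0,1.42]'
python3 -m handwheel '[0,0,0,0,0, 0,0,0,0,0]'
python3 -c "
from h import *
rel([orb(SEL,53,42,30,60,47)])"
```

```text
clock: 8.32
tcp_pos: [515.6, 196.2, 198.0]
eef_rot: [-179.8, -0.0, 50.1]
wrist_force: [0.2, 0.1, 0.9]
gripper_width: 0.004
finger_force: 0.0
clock: 8.48
tcp_pos: [516.3, 190.5, 198.8]
eef_rot: [-180.0, 0.1, 50.5]
wrist_force: [-0.2, -0.3, 0.2]
gripper_width: 0.004
finger_force: 0.0
clock 8.4833 p [516.3 190.5 198.8] yaw 50.5 F [-0.2 -0.3  0.2]
[np.float64(-1.6), np.float64(1.0), np.float64(138.8)] 0.061
```

```bash
python3 -m handwheel '[0,-2,1,35,0.06, 0,-2,1,70,0.06, 0,-2,1,105,0.06, 0,-2,1,130,0.06, 0,-2,1,138,0.06, 0,-2,1,138,0.06]'
python3 -c "
from h import *
rel([orb(SEL,t,42,16.7,60,t) for t in (52,49,46,45)])"
```

```text
clock: 8.98
tcp_pos: [514.9, 186.2, 59.0]
eef_rot: [-179.9, 0.3, 46.9]
wrist_force: [-0.3, 0.6, -0.3]
gripper_width: 0.007
finger_force: 0.0
clock 8.9833 p [514.9 186.2  59. ] yaw 46.9 F [-0.3  0.6 -0.3]
[np.float64(4.4), np.float64(13.1), np.float64(-1.0)] -0.089
[np.float64(5.4), np.float64(15.3), np.float64(-1.0)] -0.037
[np.float64(6.3), np.float64(17.5), np.float64(-1.0)] 0.015
[np.float64(6.6), np.float64(18.2), np.float64(-1.0)] 0.033
```

```bash
python3 -m handwheel '[0,3,6,0,0, 0,4.4,11,0,0, 0,5.4,15.3,0,0.01, 0,6.3,17.5,0,0.02, 0,6.5,18,0,0.03, 0,6.5,18,0,0.03, 0,6.5,18,0,0.03, 0,6,12,0,0.03, 0,4,5,0,0.03, 0,4,4,-30,0.03, 0,4,4,-70,0.03, 0,4,4,-105,0.03]'
python3 -m handwheel '[0,0,0,-30,0, 0,0,0,-30,0]'
python3 -c "
from h import *
rel([orb(EAR,148,60,36,200,148)])"
```

```text
clock: 9.98
tcp_pos: [521.0, 187.7, 167.4]
eef_rot: [-180.0, 0.1, 45.2]
wrist_force: [0.6, 0.4, 1.4]
gripper_width: 0.01
finger_force: 0.0
clock: 10.15
tcp_pos: [524.0, 188.5, 205.0]
eef_rot: [179.7, -0.6, 45.2]
wrist_force: [0.7, 0.3, 0.1]
gripper_width: 0.002
finger_force: 0.0
clock 10.15 p [524.  188.5 205. ] yaw 45.2 F [0.7 0.3 0.1]
[np.float64(-318.0), np.float64(250.9), np.float64(5.0)] -1.795
```

```bash
python3 -m handwheel '[0,-318,251,0,-1.795, 0,-318,251,0,-1.795, 0,-318,251,0,-1.795, 0,-318,251,0,-1.795, 0,-318,251,0,-1.795, 0,-318,251,0,-1.795, 0,-318,251,0,-1.795, 0,-318,251,0,-1.795, 0,-318,251,0,-1.795, 0,-318,251,0,-1.795, 0,-318,251,0,-1.795, 0,-318,251,0,-1.795]'
python3 -m handwheel '[0,0,0,0,-0.12, 0,0,0,0,-0.24, 0,0,0,0,-0.35, 0,0,0,0,-0.35]'
python3 -c "
from h import *
rel([orb(EAR,148,60,36,60,148)])
snap('top','pics/t4.png')
a=cv2.imread('pics/t4.png')[225:345,175:435]
cv2.imwrite('pics/c4.png',cv2.convertScaleAbs(cv2.resize(a,None,fx=3,fy=3,interpolation=cv2.INTER_CUBIC),alpha=1.8))"
```

```text
clock: 11.15
tcp_pos: [474.3, -219.4, 195.5]
eef_rot: [-179.8, 0.0, 123.6]
wrist_force: [-0.1, 0.2, 0.4]
gripper_width: 0.003
finger_force: 0.0
clock: 11.48
tcp_pos: [475.6, -214.6, 196.0]
eef_rot: [-180.0, -0.0, 143.8]
wrist_force: [0.1, -0.4, -0.4]
gripper_width: 0.004
finger_force: 0.0
clock 11.4833 p [ 475.6 -214.6  196. ] yaw 143.8 F [ 0.1 -0.4 -0.4]
[np.float64(-1.4), np.float64(1.8), np.float64(136.0)] -0.073
```

View pics/c4.png

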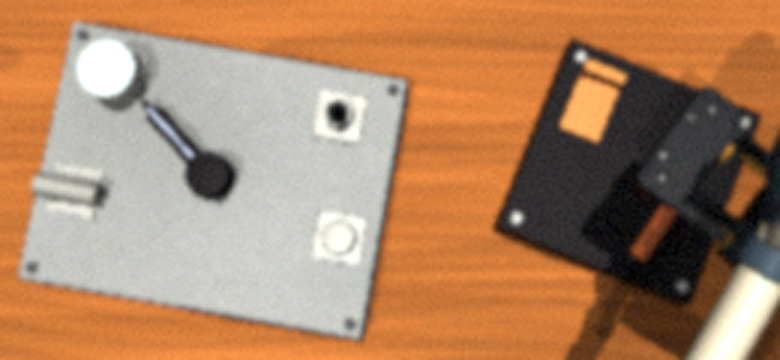

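The selector arm (hub at 210,175, tip at 145,104 in the crop) now points squarely at the load (107,70). The earthing arm is still open, so I'll descend beside it.

```bash
python3 -m handwheel '[0,-1,0,35,-0.07, 0,-1,0,70,-0.07, 0,-1,0,105,-0.07, 0,-1,0,128,-0.07, 0,-1,0,136,-0.07, 0,-1,0,136,-0.07]'
python3 -c "
from h import *
rel([orb(EAR,t,60,16.7,60,t) for t in (148,144,140,136,132,128,124,120,116,112)])"
```

```text
clock: 12.03
tcp_pos: [475.3, -214.4, 58.0]
eef_rot: [-180.0, -0.3, 147.5]
wrist_force: [-0.6, -0.2, 0.7]
gripper_width: 0.004
finger_force: 0.0
clock 12.0333 p [ 475.3 -214.4   58. ] yaw 147.5 F [-0.6 -0.2  0.7]
[np.float64(-1.7), np.float64(21.1), np.float64(-2.0)] -0.009
[np.float64(-0.6), np.float64(25.3), np.float64(-2.0)] 0.061
[np.float64(0.1), np.float64(29.6), np.float64(-2.0)] 0.131
[np.float64(0.6), np.float64(33.9), np.float64(-2.0)] 0.201
[np.float64(0.7), np.float64(38.2), np.float64(-2.0)] 0.271
[np.float64(0.6), np.float64(42.6), np.float64(-2.0)] 0.34
[np.float64(0.2), np.float64(46.9), np.float64(-2.0)] 0.41
[np.float64(-0.6), np.float64(51.2), np.float64(-2.0)] 0.48
[np.float64(-1.6), np.float64(55.4), np.float64(-2.0)] 0.55
[np.float64(-3.0), np.float64(59.5), np.float64(-2.0)] 0.62
```

```bash
python3 -m handwheel '[0,-1,9,-2,0, 0,-2,16,-2,0, 0,-1.7,21,-2,0, 0,-0.6,25.3,-2,0.061, 0,0,29.6,-2,0.131, 0,0.6,33.9,-2,0.2, 0,0.7,38.2,-2,0.27, 0,0.6,42.6,-2,0.34, 0,0.2,46.9,-2,0.41, 0,-0.6,51.2,-2,0.48, 0,-1.6,55.4,-2,0.55, 0,-3,59.5,-2,0.62]'
python3 -c "
from h import *
rel([orb(EAR,t,60,16.7,60,t) for t in (112,108,104,100,96,92,88,84,80,76,73,70,68,66)])"
```

```text
clock: 13.03
tcp_pos: [512.3, -167.0, 64.8]
eef_rot: [179.9, 0.2, 111.9]
wrist_force: [-0.8, -1.9, 1.4]
gripper_width: 0.005
finger_force: 1.0
clock 13.0333 p [ 512.3 -167.    64.8] yaw 111.9 F [-0.8 -1.9  1.4]
[np.float64(2.0), np.float64(-1.8), np.float64(4.8)] -0.002
[np.float64(3.1), np.float64(2.4), np.float64(4.8)] 0.068
[np.float64(3.8), np.float64(6.7), np.float64(4.8)] 0.138
[np.float64(4.2), np.float64(11.0), np.float64(4.8)] 0.207
[np.float64(4.3), np.float64(15.3), np.float64(4.8)] 0.277
[np.float64(4.2), np.float64(19.7), np.float64(4.8)] 0.347
[np.float64(3.7), np.float64(24.0), np.float64(4.8)] 0.417
[np.float64(2.9), np.float64(28.3), np.float64(4.8)] 0.487
[np.float64(1.8), np.float64(32.5), np.float64(4.8)] 0.557
[np.float64(0.5), np.float64(36.6), np.float64(4.8)] 0.626
[np.float64(-0.8), np.float64(39.7), np.float64(4.8)] 0.679
[np.float64(-2.1), np.float64(42.6), np.float64(4.8)] 0.731
[np.float64(-3.1), np.float64(44.5), np.float64(4.8)] 0.766
[np.float64(-4.2), np.float64(46.4), np.float64(4.8)] 0.801
```

```bash
python3 -m handwheel '[0,3,2.4,3,0.068, 0,3.5,6.7,3,0.138, 0,4,11,3,0.207, 0,4,15.3,3,0.277, 0,4,19.7,3,0.347, 0,3.7,24,3,0.417, 0,2.9,28.3,3,0.487, 0,1.8,32.5,3,0.557, 0,0.5,36.6,3,0.626, 0,-0.8,39.7,3,0.679, 0,-2,42,3,0.72, 0,-2,42,3,0.72]'
python3 -c "
from h import *
rel([orb(EAR,t,60,16.7,60,69) for t in (73,70,68,66,64)])"
```

```text
clock: 14.03
tcp_pos: [552.1, -152.3, 61.4]
eef_rot: [179.9, -0.0, 70.8]
wrist_force: [-0.9, 0.8, 0.3]
gripper_width: 0.006
finger_force: 0.3
clock 14.0333 p [ 552.1 -152.3   61.4] yaw 70.8 F [-0.9  0.8  0.3]
[np.float64(-1.5), np.float64(-2.4), np.float64(1.4)] 0.031
[np.float64(-0.6), np.float64(0.8), np.float64(1.4)] 0.031
[np.float64(-0.0), np.float64(2.9), np.float64(1.4)] 0.031
[np.float64(0.4), np.float64(5.0), np.float64(1.4)] 0.031
[np.float64(0.8), np.float64(7.1), np.float64(1.4)] 0.031
```

Nearly home; now I'll press gently on to the end stop and watch the force.

```bash
python3 -m handwheel '[0,0,1.5,1,0.03, 0,0,2.5,1,0.03, 0,0,3.5,1,0.03, 0,0,3.5,1,0.03, 0,0,3.5,1,0.03]'
```

```text
clock: 14.45
tcp_pos: [554.5, -154.0, 59.2]
eef_rot: [180.0, -0.0, 69.2]
wrist_force: [-0.4, 0.2, 0.3]
gripper_width: 0.004
finger_force: 0.4
```

```bash
python3 -m handwheel '[0,0,1,0,0, 0,0,2,0,0, 0,0,3,0,0, 0,0,4,0,0, 0,0,4,0,0]'
```

```text
clock: 14.87
tcp_pos: [556.8, -154.8, 58.6]
eef_rot: [-179.8, -0.0, 69.1]
wrist_force: [-6.3, 4.7, 4.1]
gripper_width: 0.01
finger_force: 3.8
```

```bash
python3 -m handwheel '[0,0,1,0,0, 0,0,1.5,0,0, 0,0,1.5,0,0]'
python3 -m handwheel '[0,0,-6,0,0, 0,0,-15,0,0, 0,0,-18,0,0, 0,0,-18,-35,0, 0,0,-18,-70,0, 0,0,-18,-105,0, 0,0,-18,-140,0, 0,-100,-18,-150,0, 0,-100,-18,-150,0, 0,-140,-18,-150,0, 0,-140,-18,-150,0, 0,-140,-18,-150,0]'
python3 -c "
from h import *
rel([])
snap('top','pics/t5.png');snap('side','pics/s5.png')
a=cv2.imread('pics/t5.png')[225:345,175:435]
b=cv2.imread('pics/s5.png')[190:320,240:380]
a=cv2.resize(a,None,fx=2.3,fy=2.3,interpolation=cv2.INTER_CUBIC);b=cv2.resize(b,None,fx=2.3,fy=2.3,interpolation=cv2.INTER_CUBIC)
c=np.zeros((a.shape[0]+b.shape[0],a.shape[1],3),np.uint8);c[:a.shape[0]]=a;c[a.shape[0]:,:b.shape[1]]=b
cv2.imwrite('pics/c5.png',cv2.convertScaleAbs(c,alpha=1.7))"
```

```text
clock: 15.12
tcp_pos: [557.3, -154.8, 58.4]
eef_rot: [-179.7, -0.0, 69.1]
wrist_force: [-9.6, 5.8, 6.0]
gripper_width: 0.008
finger_force: 5.8
clock: 16.12
tcp_pos: [491.1, -283.9, 208.9]
eef_rot: [179.9, 0.1, 68.8]
wrist_force: [0.0, -0.7, 0.2]
gripper_width: 0.006
finger_force: 0.0
clock 16.1167 p [ 491.1 -283.9  208.9] yaw 68.8 F [ 0.  -0.7  0.2]
```

View pics/c5.png

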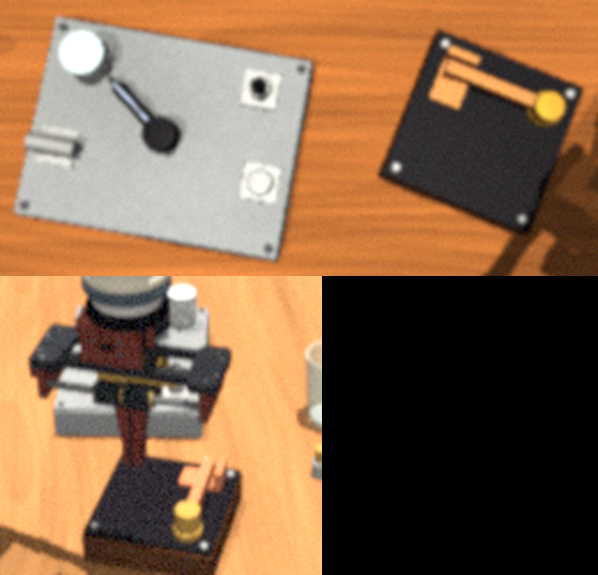

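The earthing arm (hub 549,106; tip 449,68) lies parallel to the box edge and against the clip's cheek. The selector arm points at the load, and the gripper is clear at z = 209 mm.

```bash
python3 -m handwheel '[0,0,0,0,0, 0,0,0,0,0, 0,0,0,0,0]'; python3 -c "
from station import order; print(order.close_job())"
```

```text
clock: 16.47
tcp_pos: [493.2, -279.2, 208.8]
eef_rot: [180.0, -0.0, 69.2]
wrist_force: [-0.3, 1.0, -0.1]
gripper_width: 0.004
finger_force: 0.0
the job is handed in; nothing more can be done
None
```

The job is handed in at about 16.5 s: by the last pictures the selector points squarely at the dummy load and the earthing arm is home in its clip, with the gripper clear of everything; the hand-in returned no verdict.

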